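# Let the fat battery out of its dispenser

## Task

Get the fat battery out of its gravity dispenser: with the fingertips, press down the square pad of the rocking lever on that dispenser so that the gate at the lever's other end lifts and the battery rolls down to the low front end, then let the lever come back up so the gate is shut again. Do not touch the batteries or the gate themselves, leave the thin battery and its lever alone, and do not disturb the glass pot or the ship hull.

Things in the scene. Friction and masses are not known exactly. Their poses are not given: they have to be found in the camera images.
- fat_dispenser: Fat-battery dispenser: white plastic trough fixed to the tray, 275 mm long (x), 66 mm wide inside. Origin on the tray, 165 mm from the low end (-x, with a lip); z up. Floor slopes 9 degrees, 20 mm above the tray at the low end, 64 mm at the high end; walls 22 mm. Two posts 94 mm tall at x = -35 mm carry the lever. 
- fat_pad (a point): centre of the top face of the square steel pad (34 x 34 x 5 mm) on the fat-battery dispenser's lever, 82 mm from the shaft towards the low end; at rest about 111 mm above the tray, sloping 15 degrees down towards the shaft; sinks about 34 mm to the stop, still clear of a battery lying below. Moves with the lever.
- fat_lever (a joint): Rocking angle of the fat-battery dispenser's steel lever, which lies along the trough on a cross shaft (x = -35 mm, 85 mm above the tray). 0 = gate down, held by a spring; grows as the pad end (-x) is pressed; 0.42 rad = stop, gate (+x end) up; takes 2.5 to 5 N. The battery comes free at 0.3 rad, then rolls about 1 s.
- fat_gate (a point): gate plate of the fat-battery dispenser's lever, steel, 44 mm wide, 4 mm thick, 23 mm tall, hanging across the trough 70 mm from the shaft on the high side; this point is its centre.
- fat_battery: fat battery, loose cylinder 34 mm across and 61 mm long, grey sleeve and steel ends, lying across the trough (its own y axis along its length); origin at its centre. At the start it rests on the gate at x = +55 mm of the dispenser; against the lip of the low end it lies at about x = -145 mm.
- thin_dispenser: Thin-battery dispenser: white plastic trough fixed to the tray, 275 mm long (x), 56 mm wide inside. Origin on the tray, 165 mm from the low end (-x, with a lip); z up. Floor slopes 9 degrees, 20 mm above the tray at the low end, 64 mm at the high end; walls 22 mm. Two posts 94 mm tall at x = -35 mm carry the lever. Not to be operated.
- thin_lever (a joint): Rocking angle of the thin-battery dispenser's steel lever, which lies along the trough on a cross shaft (x = -35 mm, 85 mm above the tray). 0 = gate down, held by a spring; grows as the pad end (-x) is pressed; 0.42 rad = stop, gate (+x end) up; takes 2.5 to 5 N. Must be left alone.
- thin_battery: thin battery, loose cylinder 14.5 mm across and 50 mm long, same materials, lying across its trough behind the gate; origin at its centre. It stays there.
- pot: bystander: clear glass pot 62 mm across with an aluminium twist cap, 88 mm tall, loose; origin at the centre of its underside.
- hull: bystander: beige plastic ship hull, 158 mm long (x), 52 mm wide, 52 mm tall, loose; origin on its underside, 71 mm from the stern.
Mind the look-alikes: they are no part of the job. Leave any blue or orange look-alike of the fat_battery alone.

How it is judged:
On the way, in this order (a step that is already met when the one before it is completed fails the run):
1. the fingers press the pad of the fat-battery dispenser's lever and its gate is rising (value of joint fat_lever above 0.22 rad and contact force between the fingers and fat_lever_c3 above 0.3 N and x of fat_battery in the frame of fat_dispenser above 0.02 m), for 0.05 s.
2. the fat battery has rolled to the low end of its dispenser (x of fat_battery in the frame of fat_dispenser below -0.13 m), for 0.2 s.
At the end, for the whole second after the job is handed in: The fat battery lies at rest in the low end of its trough (its centre 130 to 160 mm to the -x side of the dispenser's origin, within 12 mm of the middle), its lever is back up with the gate shut (within 0.04 rad), and the thin battery is still behind its shut gate (x of fat_battery in the frame of fat_dispenser between -0.16 and -0.13 m and y of fat_battery in the frame of fat_dispenser between -0.012 and 0.012 m and z of fat_battery in the frame of fat_dispenser below 0.055 m and linear speed of fat_battery below 0.03 m/s and value of joint each of fat_lever, thin_lever below 0.04 rad and x of thin_battery in the frame of thin_dispenser above 0.03 m); the robot touches nothing.
It fails at once if the robot touches a battery (contact force between any of the fingers, the arm and fat_battery above 0.3 N or contact force between any of the fingers, the arm and thin_battery above 0.3 N).
It fails at once if a battery is lifted out of its trough (z of fat_battery in the frame of fat_dispenser above 0.11 m or z of thin_battery in the frame of thin_dispenser above 0.1 m).
It fails at once if the gate is pushed or pried directly instead of by the lever's pad (contact force between any of the fingers, the arm and fat_lever_c4 above 0.5 N).
It fails at once if the thin battery's lever is pressed or its battery disturbed (value of joint thin_lever above 0.1 rad or distance of thin_battery from where it was at the start of the episode above 0.02 m).
It fails at once if a bystander is pushed, lifted or tipped (distance of any of pot, hull from where it was at the start of the episode above 0.02 m or angle between any of pot, hull's own z axis and vertical above 0.3 rad).
It also fails if it takes over 34 s, if anything falls off the work surface, if the arm or the gripper's body presses on something with over 40 N, if the wrist force passes 120 N, or if a joint passes its speed limit or range.

## Robot

A 6-joint arm with a two-finger parallel gripper is mounted at the origin on the work surface. World frame = base frame: x ahead of the robot, y to its left, z up, the work surface at z = 0. Lengths are in m, angles in rad, forces in N, time in s.
With the tool pointing down it reaches from about 0.4 to 0.825 m from the base axis. Payload 7 kg.
Tool frame: the origin (TCP) lies at the very end of the fingers, on their centre line; the grasp point (between the pads) lies 19 mm behind it (arm.grip_point_offset is the distance from the TCP to the grasp point, in m); z points along the fingers, y is the line along which they close (so a half turn about z gives the same grasp; the last joint's range is limited). The gripper opens to 88 mm and grips with 3 to 60 N. Pads are 19 mm wide; open, the fingers measure 130 mm over their backs; the gripper's body (78 mm by 193 mm) begins 47 mm behind the grasp point.
Start: joints at [1.504, 0.359, 0.012, 0, -1.224, -0.288], TCP at [0.235, 0.633, 0.206] pointing down, gripper open.
Joint ranges: [-3.07, 3.07], [-1.43, 2.12], [-1.02, 1.25], [-3.03, 1.67], [-3.05, -0], [-3.03, 3.03]. Speed limits (rad/s): [2.39, 2.39, 3.01, 3.14, 3.14, 3.14].

## Interface

Orientations are given as [roll, pitch, yaw] about the fixed x, y, z axes, in that order (R = Rz(yaw) Ry(pitch) Rx(roll)).
In Python, from station import arm, cams gives the robot as it stands.
- The arm moves only by the shell command python3 -m handwheel 'ROWS' [FORCE]. ROWS is JSON, a list that holds one entry, the list of rows, each a list of 7 numbers: the shift along the tool's x, y, z normalised to -1 to 1, where 1 is 0.08 m, then the turn, a rotation vector about the tool's x, y, z normalised to -1 to 1, where 1 is 0.5 rad, then the closure in counts, from 0 (fully open) to 255 (shut). In form: [[[x, y, z, wx, wy, wz, hand], ...]]. A call has 1 to 5 rows; each row is the pose to reach, as a shift and turn from the pose commanded when the call began, along the tool's axes at that moment; what a row does not reach only later rows make up. A row lasts 1/8 s, in which the tool goes at most 62.5 mm and 10.7 degrees, less where a joint would pass 70% of its speed; a pose out of reach is approached as far as the arm can. A call with a number of a shift or a turn outside -1 to 1 is refused whole. A call with a gripper value outside its range is refused whole. The fingers move at their own pace and stop on an object; FORCE is the grip in N (left out, the last holds). Time passes only in rows, so rows that repeat a pose let the fingers close. It gives the time, the measured TCP pose, the force, the opening and the grip force at its end, in the units of the state.
- arm.get_state(): the state, without advancing time (a new reading comes with each control period).
- cams.grab_frame(name): name is "side" or "top"; returns the picture (400x640x3 uint8, blue, green, red); there is no depth.
- cams.camera_info(name): a dict with "camera_matrix" (3x3 intrinsics, pixels), "R" (3x3) and "t" (3): a world point X has camera coordinates R X + t. Camera axes: x right, y down, z forward; pixel columns grow to the right and rows downward; lengths in m; the calibration is good to about 2 mm. A picture is of the moment at which its call begins. camera_info takes no time and is no camera call.
- arm.job_done(): hands the job in; it is judged then, once.
The state is a dict: "t": time; "q": joint angles; "qd": joint speeds; "joint_efforts": joint torques, N m; "eef_pos": TCP position; "ee_rot": TCP orientation; "force": force on the tool from outside, world axes, zero at the start; "moment": the same for the moment, N m; "width": finger opening in m; "gripper_force": force on a finger pad.
Only numpy, scipy, OpenCV 4.12 (cv2) and the standard library are available. Lean on these libraries where they do the work, as an engineer would, in place of code of your own. Each camera call takes 0.05 s, during which the arm holds its last target. There are 200 camera calls.

## Working session

There is one attempt and no reset: what is moved stays moved. The work goes in short steps, Python scripts to look and compute and a shell command to move; the robot and the scene stay as the last step left them, time stands still between calls to the robot, and variables do not carry over. Pictures are saved under pics/ and viewed, at most 10 in all, crops included, and the job is handed in when it is done.

```bash
mkdir -p pics
python3 - <<'E'
from station import arm,cams
import cv2,numpy as np
np.set_printoptions(precision=4,suppress=True)
for n in("top","side"):
    cv2.imwrite(f"pics/{n}0.png",cams.grab_frame(n)); i=cams.camera_info(n); print(n,np.array(i["camera_matrix"]).tolist(),np.array(i["R"]).round(3).tolist(),np.array(i["t"]).round(3).tolist())
s=arm.get_state();print(s["eef_pos"],s["ee_rot"],s["t"],s["width"])
E
```

```text
top [[472.57414082998133, 0.0, 317.1739034489546], [0.0, 472.57414082998133, 202.78709630747187], [0.0, 0.0, 1.0]] [[0.174, -0.985, 0.002], [-0.962, -0.17, -0.213], [0.21, 0.035, -0.977]] [-0.135, 0.556, 0.994]
side [[436.1541158579336, 0.0, 316.0087821010078], [0.0, 436.1541158579336, 203.58510463226435], [0.0, 0.0, 1.0]] [[-0.994, -0.111, 0.0], [-0.085, 0.758, -0.647], [0.071, -0.643, -0.763]] [0.539, 0.17, 0.885]
[0.2344 0.6325 0.2049] [ 3.1401 -0.0002 -0.3549] 0.1 0.08748623359307947
```

View pics/top0.png

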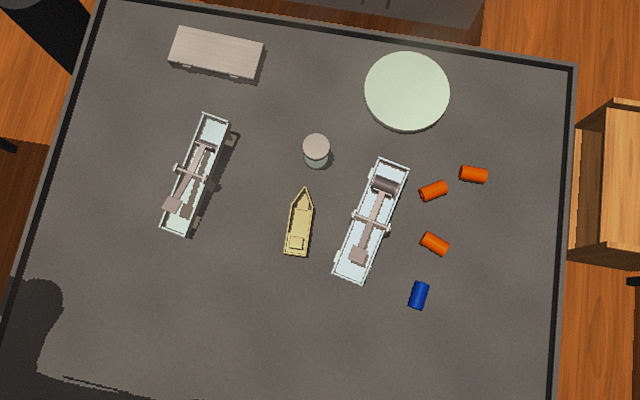

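View pics/side0.png

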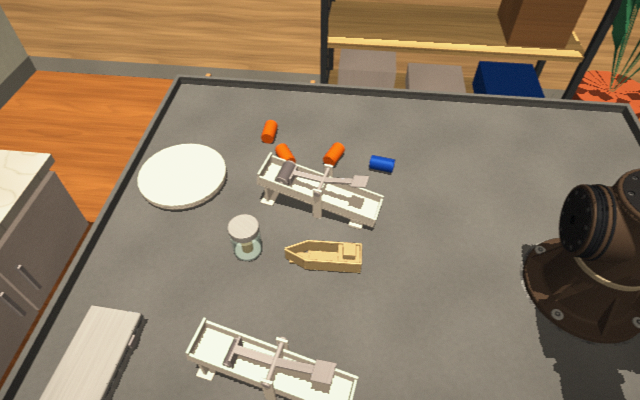

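Two dispensers could be meant: A at top (372,220) / side (320,190), with a thick grey cylinder behind its gate, and B at top (195,175) / side (272,365). The blue one at (419,295) and the orange ones at (473,174), (433,190) and (434,243) are loose look-alikes. I take A, and will check it in a crop.

```bash
cat > h.py <<'E'
import numpy as np,cv2
from station import arm,cams
np.set_printoptions(precision=4,suppress=True)
def P(n):
    i=cams.camera_info(n);return np.array(i["camera_matrix"])@np.c_[np.array(i["R"]),np.array(i["t"])]
def tri(a,b):
    X=cv2.triangulatePoints(P("top"),P("side"),np.array(a,float).reshape(2,1),np.array(b,float).reshape(2,1)).ravel();return X[:3]/X[3]
def plane(n,p,z):
    M=P(n);A=M[:,[0,1,3]].copy();A[:,2]+=M[:,2]*z
    v=np.linalg.solve(A,[p[0],p[1],1]);return v[:2]/v[2]
def proj(n,X):
    v=P(n)@np.r_[X,1];return v[:2]/v[2]
E
python3 - <<'E'
import cv2,numpy as np
t=cv2.imread("pics/top0.png");s=cv2.imread("pics/side0.png")
r=lambda im,x,y,w,h:cv2.resize(im[y:y+h,x:x+w],(400,300),interpolation=cv2.INTER_NEAREST)
cv2.imwrite("pics/crop.png",np.vstack([np.hstack([r(t,290,150,200,150),r(t,110,100,200,150)]),np.hstack([r(s,240,130,160,120),r(s,180,280,160,120)])]))
E
```

```text
(no output)
```

View pics/crop.png

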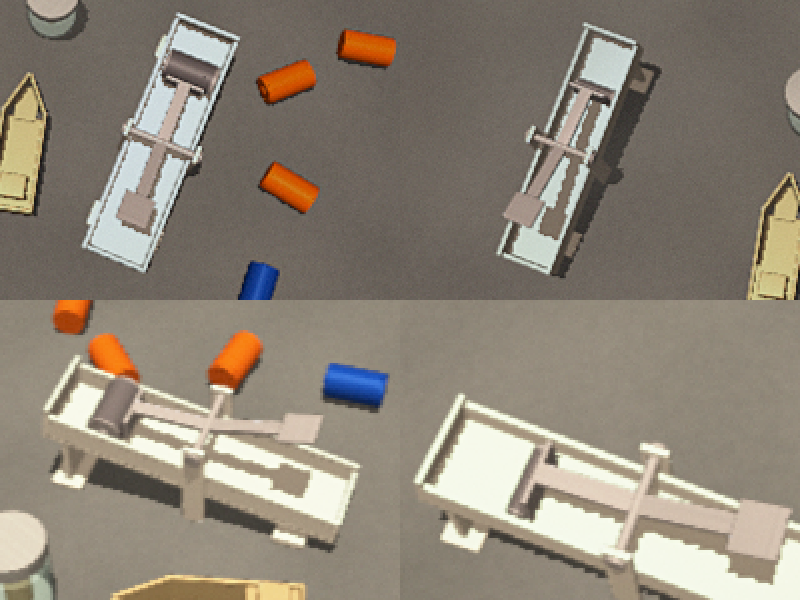

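The crop confirms A (left column): a thick grey battery sits behind its gate, while B holds a thin one. A's pad centre is at top (358,255) and side (360.4,181.6).

Run:
```python
from h import *
pad=tri((358,255),(360.4,181.6));print("pad",pad)
# shaft mid, post tops ; crop coords/2+offset
sh=tri((290+162/2,150+142/2),(240+207*.4,130+(417-300)*.4));print("shaft",sh)
d=sh-pad;print(d,np.hypot(*d[:2]),"yaw",np.arctan2(d[1],d[0]))
# low-end rim corners (z~.042) and high-end (z~.086)
c=[plane("top",(290+x/2,150+y/2),z) for x,y,z in((84,246,.042),(146,269,.042),(178,15,.086),(239,38,.086))]
print(np.array(c)); lo=(c[0]+c[1])/2;hi=(c[2]+c[3])/2;u=hi-lo;print(lo,hi,np.hypot(*u),"yaw",np.arctan2(u[1],u[0]))
yaw=np.arctan2(u[1],u[0]);o=lo+u/np.hypot(*u)*.165;e=u/np.hypot(*u);print("origin",o,"pad pred",o-e*.117)
s=arm.get_state();print(s)
```

```text
pad [ 0.4645 -0.1406  0.1104]
shaft [ 0.5442 -0.1579  0.0971]
[ 0.0797 -0.0173 -0.0133] 0.08158145572376002 yaw -0.2131793389329632
[[ 0.4248 -0.0954]
 [ 0.412  -0.1664]
 [ 0.6905 -0.1548]
 [ 0.676  -0.2251]]
[ 0.4184 -0.1309] [ 0.6832 -0.1899] 0.2713389589140758 yaw -0.2193702172444155
origin [ 0.5794 -0.1668] pad pred [ 0.4652 -0.1413]
{'t': 0.1, 'q': array([ 1.5041,  0.3593,  0.0111, -0.0003, -1.2241, -0.2881]), 'qd': array([-0.0009, -0.0016,  0.0024, -0.0013,  0.001 , -0.0008]), 'joint_efforts': array([ -0.0015, -58.4162,  29.3753,   7.0155,   0.0102,  -0.0001]), 'eef_pos': array([0.2344, 0.6325, 0.2049]), 'ee_rot': array([ 3.1401, -0.0002, -0.3549]), 'force': array([-0.3356,  0.3067, -0.5878]), 'moment': array([-0.017 ,  0.0051,  0.0162]), 'gripper_force': 0.0, 'width': 0.08748623359307947}
```

A's pad is at (0.465,-0.141,0.110), with the trough yaw at about -0.22, and two independent estimates agree. I'll travel at height along an arc with the fingers closed.

```bash
python3 -m handwheel '[[[1,1,0,0,0,0,255],[1,1,0,0,0,0,255],[1,1,0,0,0,0,255]]]' 20; python3 -m handwheel '[[[1,1,0,0,0,0,255],[1,1,0,0,0,0,255],[1,1,0,0,0,0,255]]]'
```

```text
t: 0.48
eef_pos: [0.2827, 0.5272, 0.2062]
ee_rot: [3.141, 0.0, -0.357]
force: [0.9, 0.6, 0.0]
width: 0.0631
gripper_force: 0.0
t: 0.85
eef_pos: [0.3297, 0.4251, 0.206]
ee_rot: [3.142, 0.0, -0.357]
force: [0.2, 0.6, 1.3]
width: 0.0333
gripper_force: 0.0
```

```bash
python3 -m handwheel '[[[1,1,0,0,0,0,255],[1,1,0,0,0,0,255],[1,1,0,0,0,0,255]]]' >/dev/null; python3 -m handwheel '[[[1,1,0,0,0,0,255],[1,1,0,0,0,0,255],[1,1,0,0,0,0,255]]]'; python3 -m handwheel '[[[1,1,0,0,0,0,255],[1,1,0,0,0,0,255],[1,1,0,0,0,0,255]]]' ; python3 -m handwheel '[[[0.95,1,0,0,0,-0.27,255],[0.95,1,0,0,0,-0.27,255],[0.95,1,0,0,0,-0.27,255],[0.95,1,0,0,0,-0.27,255]]]'
python3 - <<'E'
from h import *
s=arm.get_state();R=cv2.Rodrigues(np.zeros(3))[0]
y=s["ee_rot"][2];d=np.array([.463,-.141])-s["eef_pos"][:2]
print(s["q"],s["ee_rot"],d@[np.cos(y),np.sin(y)]/.08,d@[np.sin(y),-np.cos(y)]/.08,(s["eef_pos"][2]-.13)/.08)
E
```

```text
t: 1.6
eef_pos: [0.4242, 0.2206, 0.2057]
ee_rot: [3.141, 0.0, -0.357]
force: [-0.3, 0.2, -0.5]
width: 0.0008
gripper_force: 0.0
t: 1.98
eef_pos: [0.4717, 0.1181, 0.2055]
ee_rot: [3.141, 0.0, -0.357]
force: [-0.9, 0.1, -0.4]
width: 0.0001
gripper_force: 0.0
t: 2.48
eef_pos: [0.5143, 0.0188, 0.2055]
ee_rot: [-3.142, 0.0, -0.219]
force: [0.1, -0.2, 0.3]
width: 0.001
gripper_force: 0.0
[ 0.4183  0.0939 -0.3364 -0.0003 -1.1408  0.9332] [-3.1416  0.0004 -0.2194] -0.1909993934523077 2.0896055269423512 0.943419201158531
```

```bash
python3 -m handwheel '[[[-0.1,1,0,0,0,0,255],[-0.1,1,0,0,0,0,255],[-0.1,1,0,0,0,0,255]]]' >/dev/null; python3 -m handwheel '[[[-0.1,1,0,0,0,0,255],[-0.1,1,0,0,0,0,255],[-0.1,1,0.9,0,0,0,255],[-0.1,1,0.9,0,0,0,255],[-0.1,1,0.9,0,0,0,255]]]'
python3 - <<'E'
from h import *
s=arm.get_state();y=s["ee_rot"][2];d=np.array([.463,-.141])-s["eef_pos"][:2]
print(s["q"],d@[np.cos(y),np.sin(y)]/.08,d@[np.sin(y),-np.cos(y)]/.08,s["eef_pos"])
im=[cv2.resize(cams.grab_frame(n)[y:y+150,x:x+200],(400,300)) for n,x,y in(("top",290,150),("side",220,90))]
cv2.imwrite("pics/above.png",np.hstack(im))
E
```

```text
t: 3.48
eef_pos: [0.4643, -0.1346, 0.1343]
ee_rot: [3.141, 0.001, -0.218]
force: [0.5, -0.4, 1.3]
width: 0.0003
gripper_force: 0.0
[ 0.1264  0.1047 -0.5014  0.0007 -0.9656  1.2257] 0.0016483099787579082 0.08187776475324486 [ 0.4643 -0.1346  0.1343]
```

View pics/above.png

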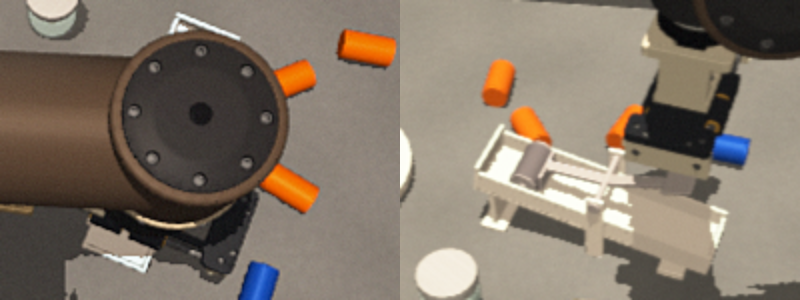

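The near end of the gripper body hides the fingertips, but its pose agrees with the pad measurement (side crop pad around (680,185)). The battery is still behind the gate at (535,165). I'll centre and press.

```bash
python3 -m handwheel '[[[0,0.08,0.1,0,0,0,255],[0,0.08,0.15,0,0,0,255],[0,0.08,0.2,0,0,0,255]]]'; python3 -m handwheel '[[[0,0,0.12,0,0,0,255],[0,0,0.2,0,0,0,255],[0,0,0.2,0,0,0,255]]]'
```

```text
t: 3.95
eef_pos: [0.4622, -0.1416, 0.1177]
ee_rot: [-3.142, -0.0, -0.22]
force: [-0.1, 0.0, -0.1]
width: 0.0004
gripper_force: 0.0
t: 4.32
eef_pos: [0.4617, -0.1415, 0.101]
ee_rot: [3.141, 0.001, -0.22]
force: [-0.6, 0.5, -0.8]
width: 0.0003
gripper_force: 0.0
```

```bash
python3 -m handwheel '[[[0,0,0.1,0,0,0,255],[0,0,0.2,0,0,0,255],[0,0,0.2,0,0,0,255]]]'
python3 - <<'E'
from h import *
print(arm.get_state()["force"])
cv2.imwrite("pics/p1.png",cv2.resize(cams.grab_frame("side")[110:240,220:420],(800,520)))
E
```

```text
t: 4.7
eef_pos: [0.4621, -0.1414, 0.0852]
ee_rot: [3.141, 0.001, -0.22]
force: [-0.8, 1.2, 3.5]
width: 0.0001
gripper_force: 1.2
[-0.7572  1.1865  3.4661]
```

View pics/p1.png

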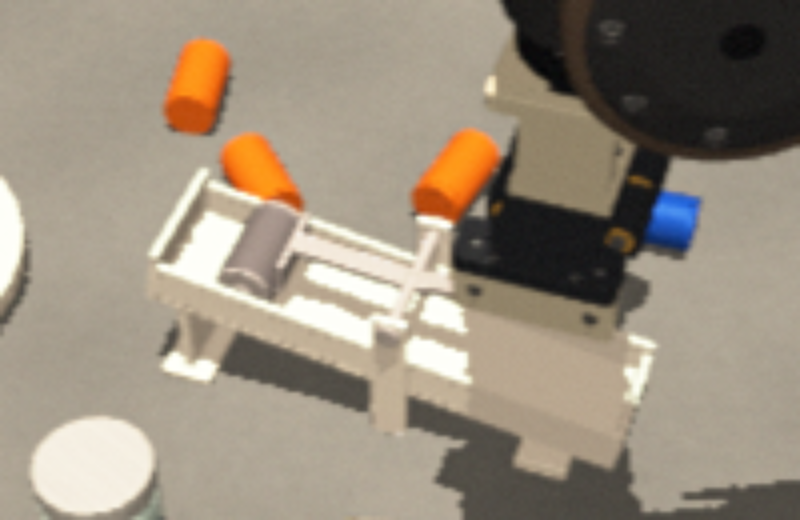

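The pad is going down (about 3.5 N) and the gate is rising, with the battery still at (262,250) in the crop. Now I'll press on to free it.

```bash
python3 -m handwheel '[[[0,0,0.07,0,0,0,255],[0,0,0.09,0,0,0,255],[0,0,0.09,0,0,0,255],[0,0,0.09,0,0,0,255]]]'; python3 -m handwheel '[[[0,0,0,0,0,0,255],[0,0,0,0,0,0,255],[0,0,0,0,0,0,255],[0,0,0,0,0,0,255],[0,0,0,0,0,0,255]]]'
python3 - <<'E'
from h import *
cv2.imwrite("pics/p2.png",cv2.resize(cams.grab_frame("side")[110:240,220:420],(800,520)))
E
```

```text
t: 5.25
eef_pos: [0.4621, -0.1414, 0.0785]
ee_rot: [3.142, 0.0, -0.22]
force: [-0.7, -0.2, 1.4]
width: 0.0005
gripper_force: 0.9
t: 5.88
eef_pos: [0.4622, -0.1415, 0.0786]
ee_rot: [3.142, -0.0, -0.22]
force: [-0.6, 0.7, 2.1]
width: 0.0003
gripper_force: 1.0
```

View pics/p2.png

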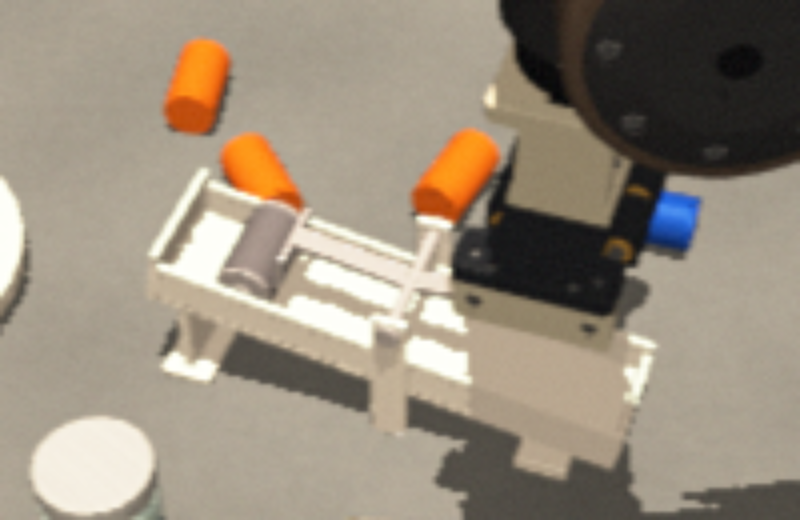

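The gate is higher (upper corner now at (303,212)) but the battery is still held at (262,250). I'll press 4 mm further while watching the force.

```bash
python3 -m handwheel '[[[0,0,0.03,0,0,0,255],[0,0,0.05,0,0,0,255],[0,0,0.05,0,0,0,255],[0,0,0.05,0,0,0,255],[0,0,0.05,0,0,0,255]]]'
python3 - <<'E'
from h import *
cv2.imwrite("pics/p3.png",cv2.resize(cams.grab_frame("side")[110:240,220:420],(800,520)))
E
```

```text
t: 6.55
eef_pos: [0.4623, -0.1415, 0.0746]
ee_rot: [-3.142, -0.0, -0.22]
force: [-0.7, 0.5, 2.2]
width: 0.0006
gripper_force: 0.9
```

View pics/p3.png

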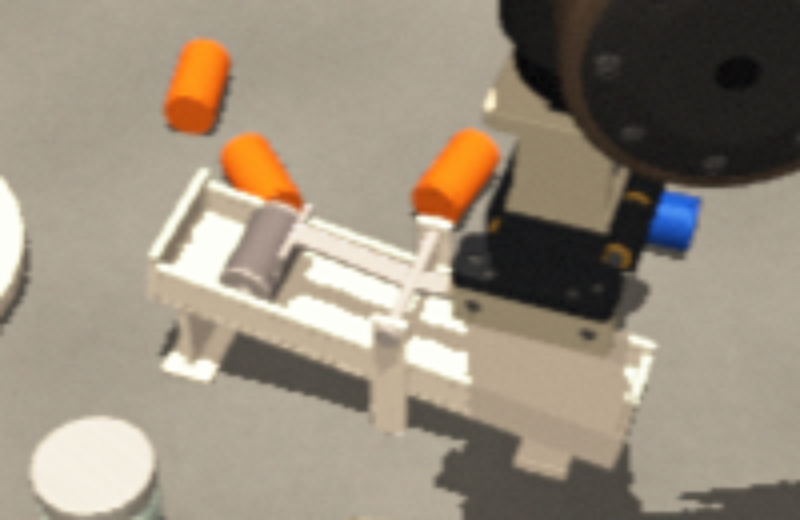

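The gate keeps rising (corner at (305,208)) with no stop felt yet. I'll press another 4 mm.

```bash
python3 -m handwheel '[[[0,0,0.02,0,0,0,255],[0,0,0.04,0,0,0,255],[0,0,0.05,0,0,0,255],[0,0,0.05,0,0,0,255],[0,0,0.05,0,0,0,255]]]'
python3 - <<'E'
from h import *
a=cv2.imread("pics/p3.png");f=cv2.resize(cams.grab_frame("side")[110:240,220:420],(800,520));cv2.imwrite("pics/p4.png",f)
print("change in battery region",cv2.absdiff(a,f)[200:300,220:300].mean(),"lever area",cv2.absdiff(a,f)[200:300,290:330].mean())
E
```

```text
t: 7.22
eef_pos: [0.4622, -0.1415, 0.0705]
ee_rot: [3.142, -0.0, -0.22]
force: [-2.3, -0.4, 2.8]
width: 0.0005
gripper_force: 1.2
change in battery region 11.265125 lever area 11.175666666666666
```

View pics/p4.png

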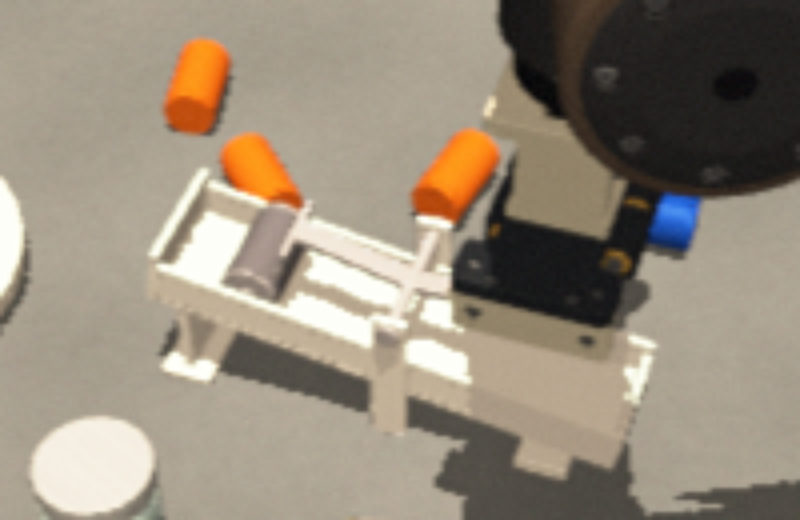

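The battery has started to creep under the gate (left edge from 224 to 232). I'll press 2 mm more and hold while it rolls, then check the battery region by colour.

```bash
python3 -m handwheel '[[[0,0,0.02,0,0,0,255],[0,0,0.03,0,0,0,255],[0,0,0.03,0,0,0,255],[0,0,0.03,0,0,0,255],[0,0,0.03,0,0,0,255]]]'; python3 -m handwheel '[[[0,0,0,0,0,0,255],[0,0,0,0,0,0,255],[0,0,0,0,0,0,255],[0,0,0,0,0,0,255],[0,0,0,0,0,0,255]]]'
python3 - <<'E'
from h import *
f=cv2.resize(cams.grab_frame("side")[110:240,220:420],(800,520));cv2.imwrite("pics/p5.png",f)
print("dark px in battery region",(f[200:300,225:290].max(2)<140).sum(),"before",(cv2.imread("pics/p4.png")[200:300,225:290].max(2)<140).sum())
E
```

```text
t: 7.9
eef_pos: [0.4622, -0.1414, 0.0682]
ee_rot: [-3.142, -0.0, -0.22]
force: [-1.7, 0.0, 2.6]
width: 0.0006
gripper_force: 1.5
t: 8.52
eef_pos: [0.4622, -0.1414, 0.0682]
ee_rot: [-3.142, -0.0, -0.22]
force: [-1.9, 0.5, 2.9]
width: 0.0004
gripper_force: 1.5
dark px in battery region 812 before 734
```

View pics/p5.png

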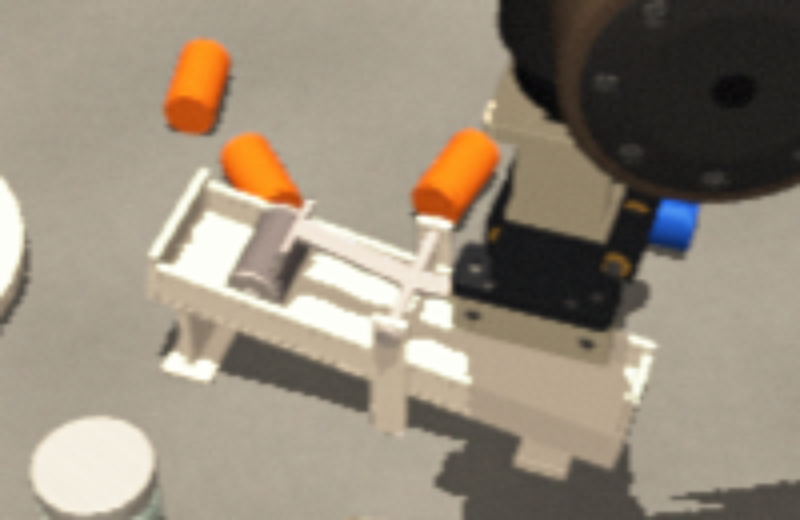

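Run:
```python
from h import *
a=-.2175;e=np.array([np.cos(a),np.sin(a)]);l=np.array([-e[1],e[0]]);o=np.array([.5794,-.1668])
M=P("side")
def solve(u,v,y):
    # unknown x',z with y' fixed
    A=[];b=[]
    for k,p in((0,u),(1,v)):
        r=M[k]-p*M[2];A.append([r[:2]@e,r[2]]);b.append(-(r[3]+r[:2]@(o+l*y)))
    return np.linalg.solve(A,b)
for n,p in(("p1",(301,216)),("p2",(304,211)),("p3",(307,208)),("p4",(309,203)),("p5",(311,203))):
    print(n,solve(220+p[0]/4,110+p[1]/4,-.022))
for th in(0,.2,.25,.3,.35,.42):
    x=-.035+.07*np.cos(th)+.009*np.sin(th);z=.085-.009*np.cos(th)+.07*np.sin(th)
    q=proj("side",np.r_[o+e*x-l*.022,z]);print(th,(q-[220,110])*4)
# pad location per side camera at rest re-check, TCP reprojection into top
for n,p in(("top",(358,255)),("side",(360.4,181.6))):
    print(n,p,proj(n,[.465,-.141,.111]),proj(n,[.465,-.141,.1]))
for z in(.068,):
    print([ (proj("side",np.r_[o+e*(-.117)+l*y,.073])-[220,110])*4 for y in(-.017,.017)])
```

```text
p1 [0.0375 0.0915]
p2 [0.0355 0.0961]
p3 [0.0336 0.099 ]
p4 [0.0322 0.1033]
p5 [0.031  0.1037]
0 [306.043 236.414]
0.2 [304.5462 218.6319]
0.25 [304.8995 214.3158]
0.3 [305.548  210.0735]
0.35 [306.4926 205.916 ]
0.42 [308.3127 200.2592]
top (358, 255) [358.054  255.3004] [357.5976 255.8489]
side (360.4, 181.6) [359.5556 181.0663] [359.1633 184.5952]
[array([560.7803, 309.4697]), array([544.4033, 353.4138])]
```

Run:
```python
from h import *
s=arm.get_state();print(s["force"],s["moment"],s["gripper_force"])
a=-.22;e=np.array([np.cos(a),np.sin(a)]);l=np.array([-e[1],e[0]]);c=s["eef_pos"]
for h in(.058,.066,.075):
    print(h,[((proj("side",np.r_[c[:2]+e*x+l*.0965,c[2]+h])-[220,110])*4).round() for x in(-.039,.039)])
```

```text
[-2.0693 -0.0626  3.0793] [ 0.1257  0.7099 -0.0294] 1.5248742928270076
0.058 [array([592., 419.]), array([438., 379.])]
0.066 [array([593., 408.]), array([439., 368.])]
0.075 [array([595., 397.]), array([439., 356.])]
```

```bash
python3 -m handwheel '[[[0,0,0.015,0,0,0,255],[0,0,0.015,0,0,0,255],[0,0,0.015,0,0,0,255],[0,0,0.015,0,0,0,255],[0,0,0.015,0,0,0,255]]]'
python3 - <<'E'
from h import *
f=cv2.resize(cams.grab_frame("side")[110:240,220:420],(800,520));cv2.imwrite("pics/p6.png",f)
for k in range(1,7):
    g=cv2.imread(f"pics/p{k}.png")
    m=cv2.inRange(cv2.cvtColor(g,cv2.COLOR_BGR2GRAY),90,165)[200:300,215:300]   # grey battery vs white floor
    ys,xs=np.nonzero(m);print(k,m.sum()//255,xs.mean()+215,ys.mean()+200, g[255,225:300:8].mean(1).round())
E
```

```text
t: 9.2
eef_pos: [0.4622, -0.1415, 0.067]
ee_rot: [3.142, -0.0, -0.22]
force: [-1.7, -0.1, 2.3]
width: 0.0005
gripper_force: 1.6
1 4739 264.5621439122178 252.10846170078077 [238. 137. 147. 156. 154. 147. 133. 178. 179. 123.]
2 4591 263.8514484861686 251.56436506207797 [239. 137. 147. 154. 154. 148. 136. 209. 129. 126.]
3 4479 264.41035945523555 252.3235097119893 [248. 144. 144. 153. 155. 150. 137. 192. 107. 107.]
4 4105 265.41583434835565 253.11619975639465 [253. 228. 139. 149. 153. 152. 144. 175.  96.  64.]
5 3726 267.58883521202364 254.57487922705315 [252. 252. 162. 141. 154. 153. 145. 131.  79.  60.]
6 3407 269.08482535955386 255.7739947167596 [252. 252. 233. 133. 148. 154. 149. 136.  77.  65.]
```

```bash
python3 -m handwheel '[[[0,0,0.015,0,0,0,255],[0,0,0.015,0,0,0,255],[0,0,0.015,0,0,0,255],[0,0,0.015,0,0,0,255],[0,0,0.015,0,0,0,255]]]'
python3 - <<'E'
from h import *
f=cv2.resize(cams.grab_frame("side")[110:240,220:420],(800,520));cv2.imwrite("pics/p7.png",f)
for k in (1,5,6,7):
    g=cv2.imread(f"pics/p{k}.png")
    m=cv2.inRange(cv2.cvtColor(g,cv2.COLOR_BGR2GRAY),90,165)[200:300,215:300]
    ys,xs=np.nonzero(m);print(k,m.sum()//255,xs.mean()+215,ys.mean()+200, g[255,225:340:8].mean(1).round())
E
```

```text
t: 9.88
eef_pos: [0.4622, -0.1414, 0.0657]
ee_rot: [-3.142, -0.0, -0.22]
force: [-2.2, -0.1, 1.9]
width: 0.0006
gripper_force: 1.2
1 4739 264.5621439122178 252.10846170078077 [238. 137. 147. 156. 154. 147. 133. 178. 179. 123. 171. 199. 224. 232.
 232.]
5 3726 267.58883521202364 254.57487922705315 [252. 252. 162. 141. 154. 153. 145. 131.  79.  60.  92. 191. 221. 194.
 190.]
6 3407 269.08482535955386 255.7739947167596 [252. 252. 233. 133. 148. 154. 149. 136.  77.  65.  58. 129. 227. 189.
 172.]
7 2908 275.20323246217333 259.8493810178817 [252. 252. 252. 253. 162. 141. 150. 131.  80.  69.  67.  59. 111. 187.
 169.]
```

It is moving faster now, so I'll hold and look.

```bash
python3 -m handwheel '[[[0,0,0,0,0,0,255],[0,0,0,0,0,0,255],[0,0,0,0,0,0,255],[0,0,0,0,0,0,255]]]'
python3 - <<'E'
from h import *
f=cv2.resize(cams.grab_frame("side")[110:240,220:420],(800,520));cv2.imwrite("pics/p8.png",f)
for k in (7,8):
    g=cv2.imread(f"pics/p{k}.png"); print(k,g[255,225:340:8].mean(1).round())
E
```

```text
t: 10.42
eef_pos: [0.4622, -0.1414, 0.0657]
ee_rot: [3.142, 0.0, -0.22]
force: [-1.1, 0.6, 1.6]
width: 0.0002
gripper_force: 1.0
7 [252. 252. 252. 253. 162. 141. 150. 131.  80.  69.  67.  59. 111. 187.
 169.]
8 [252. 252. 252. 253. 163. 141. 151. 130.  80.  70.  66.  62. 111. 187.
 168.]
```

```bash
python3 -m handwheel '[[[0,0,0.02,0,0,0,255],[0,0,0.02,0,0,0,255],[0,0,0.02,0,0,0,255],[0,0,-0.04,0,0,0,255],[0,0,-0.04,0,0,0,255]]]'
python3 - <<'E'
from h import *
f=cv2.resize(cams.grab_frame("side")[110:240,220:420],(800,520));cv2.imwrite("pics/p9.png",f)
for k in (7,9):
    g=cv2.imread(f"pics/p{k}.png"); print(k,g[255,225:380:8].mean(1).round())
E
```

```text
t: 11.1
eef_pos: [0.4625, -0.1415, 0.0695]
ee_rot: [-3.142, -0.001, -0.22]
force: [-1.2, 0.5, 3.8]
width: 0.0005
gripper_force: 1.8
7 [252. 252. 252. 253. 162. 141. 150. 131.  80.  69.  67.  59. 111. 187.
 169. 204. 229. 230. 230. 228.]
9 [251. 251. 251. 251. 251. 251. 251. 175. 202. 253. 236. 246. 234. 177.
 188. 222. 230. 228. 228. 222.]
```

The battery has left the gate. I'll let it finish rolling, then lift slowly and straight up.

```bash
python3 -m handwheel '[[[0,0,0,0,0,0,255],[0,0,0,0,0,0,255],[0,0,0,0,0,0,255],[0,0,0,0,0,0,255],[0,0,0,0,0,0,255]]]'; python3 -m handwheel '[[[0,0,-0.1,0,0,0,255],[0,0,-0.2,0,0,0,255],[0,0,-0.3,0,0,0,255],[0,0,-0.4,0,0,0,255],[0,0,-0.5,0,0,0,255]]]'; python3 -m handwheel '[[[0,0,-0.3,0,0,0,255],[0,0,-0.6,0,0,0,255],[0,0,-0.9,0,0,0,255],[0,0,-0.9,0,0,0,255]]]'
python3 -m handwheel '[[[0,-0.7,0,0,0,0,255],[0,-1,0,0,0,0,255],[0,-1,0,0,0,0,255]]]'; python3 -m handwheel '[[[0,-0.7,0,0,0,0,255],[0,-1,0,0,0,0,255],[0,-1,0,0,0,0,255]]]'; python3 -m handwheel '[[[0,-0.7,0,0,0,0,255],[0,-1,0,0,0,0,255],[0,-1,0,0,0,0,255]]]'
python3 - <<'E'
from h import *
r=lambda n,x,y:cv2.resize(cams.grab_frame(n)[y:y+150,x:x+200],(400,300),interpolation=cv2.INTER_NEAREST)
cv2.imwrite("pics/end.png",np.hstack([r("top",290,150),r("side",220,110)]))
E
```

```text
t: 11.78
eef_pos: [0.4625, -0.1415, 0.069]
ee_rot: [-3.142, -0.0, -0.22]
force: [-0.4, 0.2, 4.1]
width: 0.0003
gripper_force: 1.8
t: 12.4
eef_pos: [0.4614, -0.1414, 0.1092]
ee_rot: [3.142, 0.001, -0.22]
force: [-0.2, -0.4, -0.3]
width: 0.0005
gripper_force: 0.0
t: 12.9
eef_pos: [0.4629, -0.1414, 0.1828]
ee_rot: [-3.141, -0.003, -0.22]
force: [-0.2, -0.4, 0.2]
width: 0.0003
gripper_force: 0.0
t: 13.28
eef_pos: [0.4793, -0.0622, 0.1803]
ee_rot: [3.141, 0.001, -0.218]
force: [0.7, 0.6, -0.4]
width: 0.0005
gripper_force: 0.0
t: 13.65
eef_pos: [0.4968, 0.0153, 0.1803]
ee_rot: [3.141, 0.001, -0.218]
force: [0.2, -0.6, -0.0]
width: 0.0006
gripper_force: 0.0
t: 14.02
eef_pos: [0.5144, 0.0931, 0.1804]
ee_rot: [3.141, 0.001, -0.219]
force: [-0.7, -0.1, -0.0]
width: 0.0006
gripper_force: 0.0
```

View pics/end.png

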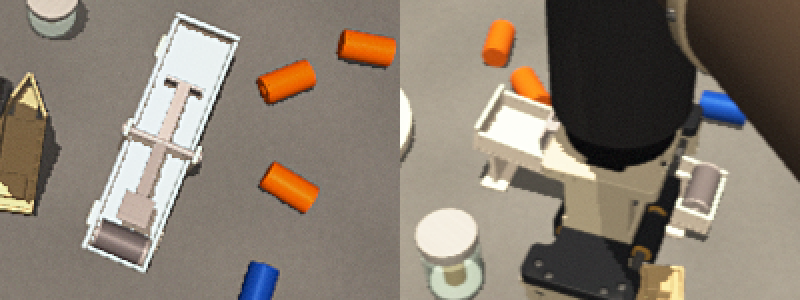

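The top view shows the fat battery lying against the low lip at crop (120,243), the pad back up at (136,210) and the gate shut at (183,87). The arm is clear of everything, so I'm handing in.

```bash
python3 -c "
from station import arm
print(arm.job_done())"
```

```text
the job is handed in; nothing more can be done
None
```

I pressed the pad of the fat-battery dispenser's lever and the battery rolled down against the low lip. The last top view shows the lever back up and the gate shut. I handed the job in shortly after t = 14 s, and it returned no verdict.

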